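# Set the coil jig's index lever to the red-marked notch and latch it

## Task

The next coupling measurement is due at the angle marked by the red screw on the coil jig. Flip the lever's yellow latch up out of its notch, swing the lever round to the red screw, then press the latch down again until its nose sits fully home in that notch. Do not force the jig, and leave the other things on the bench where they are.

Things in the scene. Friction and masses are not known exactly. Their poses are not given: they have to be found in the camera images.
- jig: Fixed grey T-shaped base plate, 172 mm in x, 170 mm in y, top 16 mm above the bench. Origin: centre of its underside; z up. Upright lever pivot at x = +36 mm, y = 0. The lever fans out to the -x side over a brass quadrant whose top is at z = 34 mm, with 6 notches 0.28 rad apart. A fixed ring coil stands over the pivot.
- pivot (a point): Point on the lever's upright hinge axis, 50 mm above the bench. Round it stands the fixed ring coil, square to the base's x axis: 20 mm thick, 76 mm across, top 118 mm above the bench, on posts 92 mm over all in y. A small coil inside it turns with the lever.
- lever (a joint): Lever angle, rad. 0 = parked in the first notch, where it starts; the notches are at 0, 0.28, 0.56, 0.84, 1.12, 1.40. Grows anticlockwise seen from above. It lies level, pointing from the pivot to the handle. Moves only with the latch up (latch over 0.2); friction (0.25 N m) holds it where it is left.
- handle (a point): Middle of the lever's upright black handle: 22 mm in diameter, 135 mm from the pivot, free height 50 to 94 mm above the bench, this point at 74 mm. Push it sideways. The rest of the lever is two flat bars, 28 mm wide in all, top at 50 mm.
- latch (a joint): Latch angle on the lever, rad. 0 = down, nose fully in a notch (it starts so); 0.75 = fully up, where friction keeps it. About 0.15 means that the nose stands on top of the quadrant between notches. The tapered nose centres the lever if it is within about 0.03 rad of a notch.
- latch_tab (a point): Point on the upright yellow latch tab, 30 mm above the latch's level hinge, which is 50 mm from the pivot and 58 mm above the bench. Tab when down: 22 mm wide across the lever, 8 mm thick along it, 70 to 98 mm above the bench. Pushing it along the lever towards the pivot flips the latch up; it takes about 2 N, and with the finger 20 mm above the hinge a 20 mm push.
- latch_pad (a point): Centre of the top of the yellow pad at the latch's nose end, 16 x 20 mm, 42 mm out from the latch hinge; with the latch down it is 92 mm from the pivot and 66 mm above the bench. Pressed straight down it takes the raised latch back down; 5 to 10 N is ample.
- lever_mark (a point): Point in the fork of the lever on its centre line, 112 mm from the pivot; it is over the red screw when the lever is at the wanted notch.
- red_marker: Red round screw head, 11 mm across, 7 mm high, on the base plate, 112 mm from the pivot, just outside one of the five notches (never the first); the others have the same head in black. Origin: centre of its underside.
- kapton: orange roll of tape lying flat, 59 mm across, 19 mm high; bystander
- coil_standard: grey-blue cylinder with two brass pins, 50 mm across, 46 mm high; bystander
- screwdriver: red-handled screwdriver lying down, 157 mm long, 16 mm thick; bystander
- caliper: caliper lying flat, 224 x 76 mm, 9 mm thick; bystander
- adapter: small black connector adapter lying down, 74 mm long, 15 mm high; bystander

How it is judged:
By the outcome, as a careful person would: the job done as asked, in the order asked, and still so for the second after the job is handed in, with the robot touching nothing.
It also fails if it takes over 58 s, if anything falls off the work surface, if the arm or the gripper's body presses on something with over 40 N, if the wrist force passes 120 N, or if a joint passes its speed limit or range.

## Robot

A 7-joint arm with a two-finger parallel gripper is mounted at the origin on a cart in front of the work surface, level with it; the furniture and walls round the work are solid. World frame = base frame: x ahead of the robot, y to its left, z up, the work surface at z = 0. Lengths are in m, angles in rad, forces in N, time in s.
With the tool pointing down it reaches from about 0.35 to 0.9 m from the base axis. Payload 19.9 kg.
Tool frame: the origin (TCP) lies between the finger pads; the fingertips stand 19 mm ahead of it and the grasp point (between the pads) is the TCP; z points along the fingers, y is the line along which they close (so a half turn about z gives the same grasp; the last joint's range is limited). The gripper opens to 94 mm and grips with 3 to 60 N. Pads are 16 mm wide; open, the fingers measure 119 mm over their backs; the gripper's body (75 mm by 177 mm) begins 78 mm behind the grasp point.
Start: joints at [-1.292, 0.417, -0.01, 1.614, 0.005, 1.111, -0.053], TCP at [0.196, 0.593, 0.224] pointing down, gripper open.
Joint ranges: [-2.81, 2.81], [-0.39, 2.02], [-1.27, 1.25], [0.06, 2.57], [-1.19, 4.33], [0.19, 2], [-2.82, 2.82]. Speed limits (rad/s): [1.89, 1.89, 2.39, 2.39, 3.01, 3.01, 3.01].

## Interface

Orientations are given as a 3x3 rotation matrix whose columns are the frame's x, y, z axes.
In Python, from rig import robot gives the robot as it stands. Calls block until the motion is done:
- robot.move_ptp(position, orientation): joint-space move of the TCP to a pose.
- robot.move_linear(position, velocity=0.15, frame=None, threshold=None): straight line of the TCP; frame=None keeps the orientation; velocity is the mean speed in m/s. With threshold (N) it stops when the force on the tool has changed by that much, and returns True; else False.
- robot.goto_joints(angles): joint-space move.
- robot.gripper_to(opening): finger opening in m; the grip force is fixed at half the most; returns when the fingers have stopped.
- robot.pause(seconds).
- robot.ik(position, orientation): joint angles nearest the present ones, or None.
- robot.get_state(): the state.
- robot.grab_frame(name): name is "scene" or "top" or "wrist"; returns the picture (420x560x3 uint8, red, green, blue); there is no depth.
- robot.camera_info(name): a dict with "fx", "fy", "cx", "cy" (pixels), "rvec" (rotation vector, rad) and "tvec" (3), from world to camera coordinates, as OpenCV has them. Camera axes: x right, y down, z forward; pixel columns grow to the right and rows downward; lengths in m; the calibration is good to about 2 mm. The wrist camera is an equidistant fisheye: a pixel r from the principal point sees the ray r / f radians off the axis. A picture is of the moment at which its call begins: read the wrist's pose just before it. camera_info takes no time and is no camera call; for the wrist camera it gives the pose at the moment of the call.
A pose or a line that the arm cannot do raises robot.PlanningError and nothing moves.
- robot.sign_off(): hands the job in; it is judged then, once.
The state is a dict: "time": time; "qpos": joint angles; "joint_vel": joint speeds; "effort": joint torques, N m; "ee_pos": TCP position; "tool_rot": TCP orientation; "force": force on the tool from outside, world axes, zero at the start; "moment": the same for the moment, N m; "opening": finger opening in m; "grasp_force": force on a finger pad.
Only numpy, scipy, OpenCV 4.12 (cv2) and the standard library are available. Lean on these libraries where they do the work, as an engineer would, in place of code of your own. Each camera call takes 0.05 s, during which the arm holds its last target. There are 200 camera calls.

## Working session

There is one attempt and no reset: what is moved stays moved. The work goes in short steps, each a Python script; the robot and the scene stay as the last script left them, time stands still between calls to the robot, and variables do not carry over. Pictures are saved under pics/ and viewed, at most 10 in all, crops included, and the job is handed in when it is done.

```bash
mkdir -p pics; python3 - <<'E'
from rig import robot
import cv2
for n in("scene","top"):
    im=robot.grab_frame(n); cv2.imwrite(f"pics/{n}0.png",cv2.resize(im[:,:,::-1],(800,600),interpolation=cv2.INTER_CUBIC)); cv2.imwrite(f"{n}raw.png",im[:,:,::-1]);print(robot.camera_info(n))
E
```

```text
{'fx': 426.62487932991115, 'fy': 426.62487932991115, 'cx': 268.00297018532495, 'cy': 210.03994348043358, 'rvec': array([ 1.90571235, -0.86012037,  0.52881875]), 'tvec': array([-0.34797043,  0.23077492,  0.69206937])}
{'fx': 431.7190152044787, 'fy': 431.7190152044787, 'cx': 276.3953332055806, 'cy': 207.73425234931523, 'rvec': array([ 2.14105712, -2.12466485,  0.15804433]), 'tvec': array([-0.00850416,  0.47844689,  1.00468308])}
```

View pics/scene0.png

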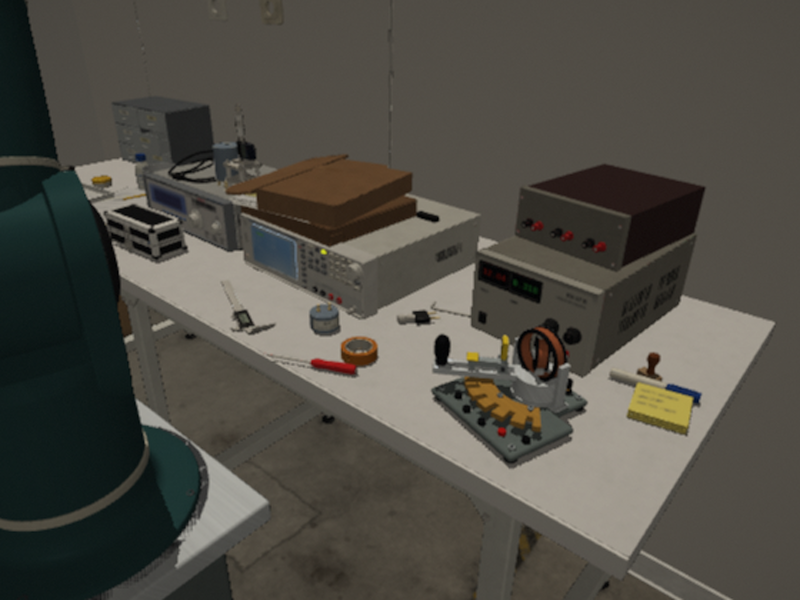

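View pics/top0.png

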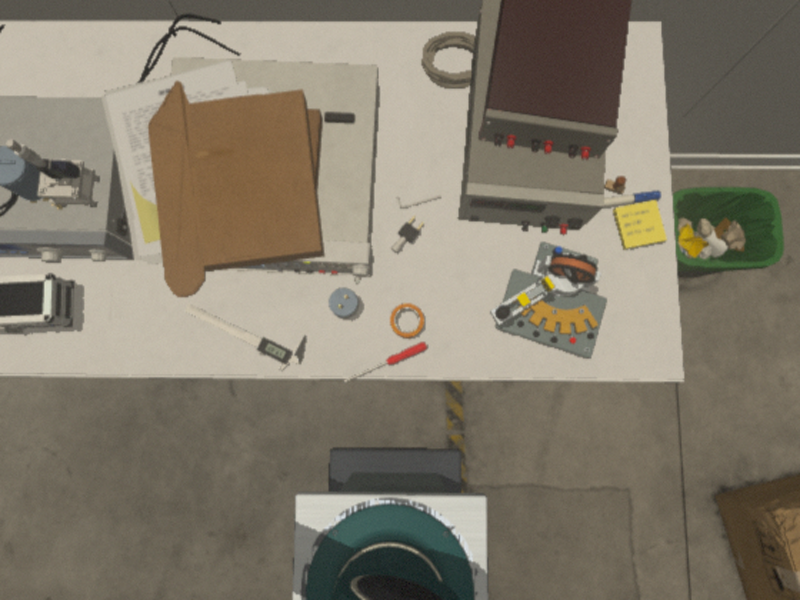

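The jig is at right, around (550,300) in the top view. The lever points to lower left, and the red screw is at about (572,340) in top and (502,432) in scene. I'll enlarge both.

```bash
python3 - <<'E'
import cv2
a=cv2.imread("topraw.png")[160:260,335:435]; b=cv2.imread("sceneraw.png")[225:325,290:420]
cv2.imwrite("pics/topc.png",cv2.resize(a,(600,600),interpolation=cv2.INTER_CUBIC))
cv2.imwrite("pics/scenec.png",cv2.resize(b,(780,600),interpolation=cv2.INTER_CUBIC))
E
```

```text
(no output)
```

View pics/topc.png

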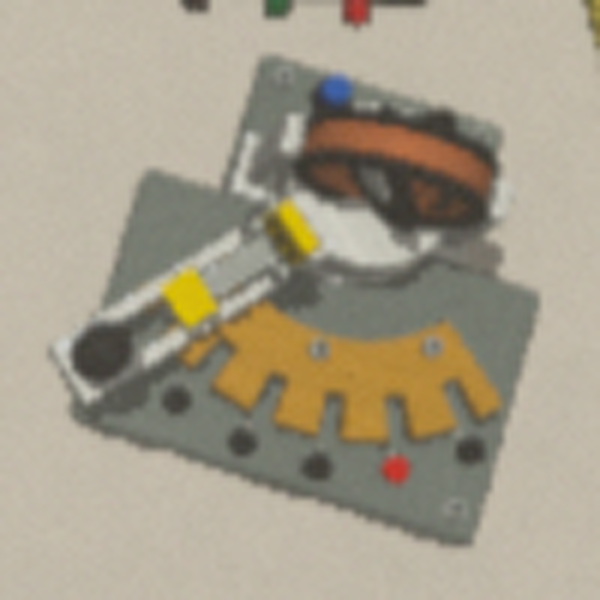

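View pics/scenec.png

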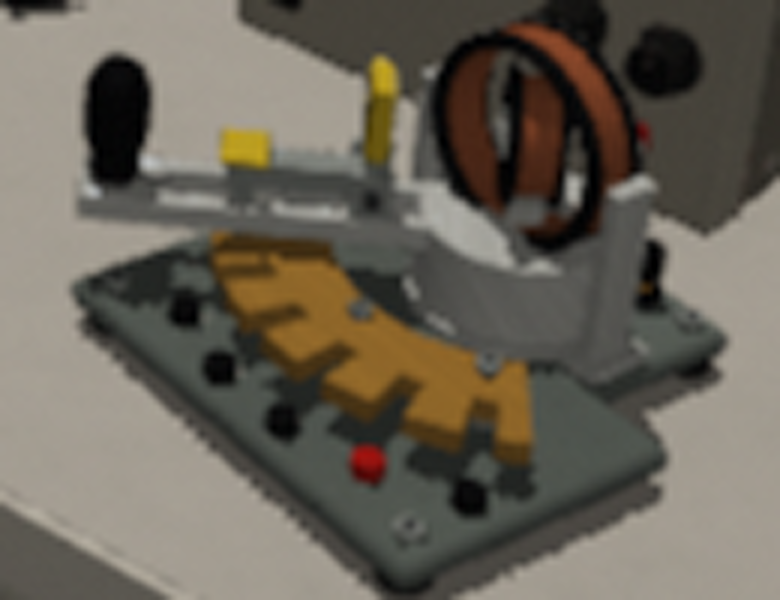

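The red screw is 4th of the five: topc (396,470), scenec (368,463). The black ones are at topc (177,401), (242,441), (317,466), (470,450). So the target is 1.12 rad. Next I'll fit the pivot and yaw from both views.

```bash
cat > fit.py <<'E'
from rig import robot
import numpy as np, cv2
from scipy.optimize import least_squares
T=robot.camera_info("top");S=robot.camera_info("scene")
def proj(c,P):
    K=np.array([[c["fx"],0,c["cx"]],[0,c["fy"],c["cy"]],[0,0,1]])
    return cv2.projectPoints(np.array(P,float),c["rvec"],c["tvec"],K,None)[0][:,0]
pt=np.array([(177,401),(242,441),(317,466),(396,470),(470,450),(103,350),(190,297)],float)
ps=np.array([(185,308),(220,368),(283,420),(368,463),(470,496),(118,120),(246,136)],float)
pt=(pt+.5)/6-.5+[335,160]; ps=(ps+.5)/6-.5+[290,225]
def pts(p,sc):
    r=[.112]*5+[.135,.092]; a=[.28,.56,.84,1.12,1.4,0,0]; z=[.020 if sc else .022]*5+([.074,.066] if sc else [.094,.066])
    return [[p[0]+R*np.cos(p[2]+A),p[1]+R*np.sin(p[2]+A),Z] for R,A,Z in zip(r,a,z)]
def res(p): return np.r_[(proj(T,pts(p,0))-pt).ravel(),(proj(S,pts(p,1))-ps).ravel()]
f=least_squares(res,[.5,-.4,2.6],loss="soft_l1")
print(f.x,res(f.x).reshape(-1,2).round(1).tolist())
E
python3 fit.py
```

```text
[ 0.52001399 -0.29297776  2.13459465] [[0.1, 0.1], [0.2, 0.6], [0.2, 0.4], [-0.0, 0.2], [0.1, 0.4], [0.9, -0.3], [-0.2, 0.6], [0.1, -0.3], [0.2, -0.9], [0.1, -0.7], [0.2, -0.5], [0.1, -0.8], [-0.1, -1.5], [-0.1, 1.2]]
```

```bash
cat > h.py <<'E'
from rig import robot
import numpy as np, cv2
P=np.array([.520,-.293]); TH=2.135
def u(a): return np.array([np.cos(a),np.sin(a)])
def ori(a):  # tool down, closing line at heading a
    y=np.r_[u(a),0]; z=np.array([0,0,-1.]); return np.c_[np.cross(y,z),y,z]
def at(r,a,tip,t=0):  # polar about pivot, lever angle a, tangential offset t, fingertip height
    return np.r_[P+r*u(TH+a)+t*u(TH+a+np.pi/2),tip+.019]
def pic(cam,name,box,s):
    im=robot.grab_frame(cam)[:,:,::-1]; x0,y0,x1,y1=box
    cv2.imwrite(f"pics/{name}.png",cv2.resize(im[y0:y1,x0:x1],None,fx=s,fy=s,interpolation=cv2.INTER_CUBIC))
def st():
    s=robot.get_state(); print(round(s["time"],2),s["ee_pos"].round(4),s["force"].round(1),np.round(s["qpos"],2))
E
python3 - <<'E'
from h import *
st()
for a in(0,np.pi): 
    for n,p,o in (("tab",at(.085,0,.078),ori(TH+a)),("h0",at(.135,0,.056),ori(TH+np.pi/2+a)),("h1",at(.135,1.12,.056),ori(TH+1.12+np.pi/2+a)),("pad",at(.088,1.12,.062),ori(TH+1.12+a))):
        q=robot.ik(p,o); print(n,a,None if q is None else np.round(q,2))
E
```

```text
0.1 [0.1964 0.593  0.2239] [0.1 0.5 0.5] [-1.29  0.42 -0.01  1.61  0.    1.11 -0.05]
tab 0 [ 0.96  0.51 -0.73  1.95  0.45  0.85  2.13]
h0 0 [-0.52  0.66  1.08  2.11 -0.79  0.86 -1.54]
h1 0 [-0.22  0.68  1.08  2.08 -0.8   0.88 -0.12]
pad 0 [-0.25  0.73  1.08  1.99 -0.81  0.94 -1.77]
tab 3.141592653589793 [-0.24  0.52  0.78  1.99 -0.5   0.83 -0.18]
h0 3.141592653589793 [-0.47  0.59  0.99  2.11 -0.7   0.81  1.52]
h1 3.141592653589793 [-0.06  0.54  0.84  2.08 -0.58  0.77  2.82]
pad 3.141592653589793 [-0.01  0.54  0.72  1.99 -0.49  0.79  1.1 ]
```

```bash
python3 - <<'E'
from h import *
robot.gripper_to(0)
o=ori(TH+np.pi)
robot.move_ptp([.25,.40,.32],robot.get_state()["tool_rot"])
robot.move_ptp([.45,.0,.30],o)
robot.move_ptp(at(.082,0,.16),o); st()
robot.move_linear(at(.082,0,.078),.08); st()
print(robot.move_linear(at(.043,0,.078),.03,threshold=10)); st()
robot.move_linear(at(.075,0,.078),.1); robot.move_linear(at(.075,0,.15),.15); 
robot.move_ptp(at(.19,0,.22),ori(TH+np.pi/2)); st()
pic("scene","up",(290,205,420,305),6)
E
```

```text
5.05 [ 0.4768 -0.2224  0.1793] [-0.2 -0.1  0.5] [-0.24  0.37  0.77  1.92 -0.31  0.97 -0.34]
6.22 [ 0.4764 -0.2239  0.0974] [-0.2 -1.3  0.6] [-0.17  0.49  0.69  1.98 -0.43  0.81 -0.24]
False
7.67 [ 0.4971 -0.2568  0.0971] [-0.5 -0.1 -0.1] [-0.1   0.55  0.67  1.9  -0.45  0.85 -0.2 ]
10.48 [ 0.4184 -0.1326  0.2389] [-0.   0.4 -0.4] [-0.91  0.12  1.24  2.06 -0.13  1.05 -2.18]
```

View pics/up.png

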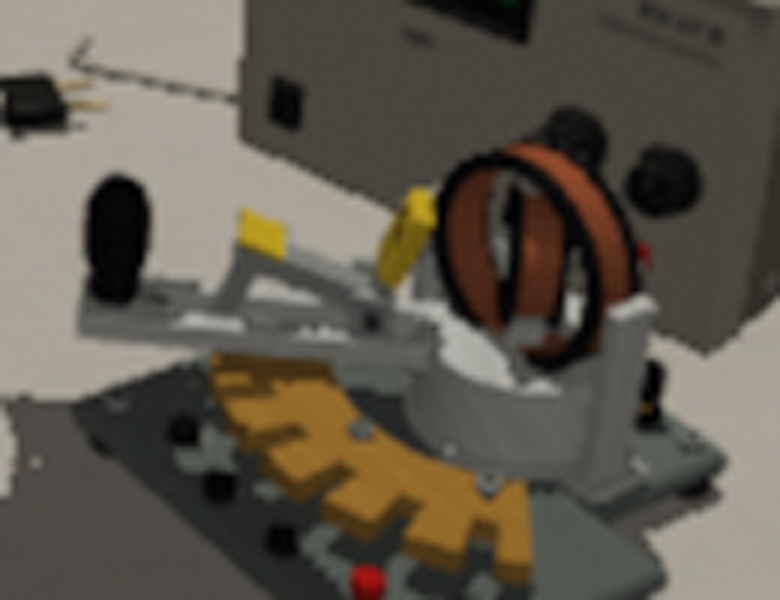

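The latch is up: pad at (263,232), tab top at (418,195). I'll estimate its angle by projecting these points.

```bash
python3 - <<'E'
from h import *
from fit import proj,S
for f in(0,.3,.4,.5,.6,.75):
    c,s=np.cos(f),np.sin(f)
    L=[(.050+.042*c-.008*s,.058+.042*s+.008*c),(.050-.040*s,.058+.04*c)]
    print(f,((proj(S,[np.r_[P+r*u(TH),z] for r,z in L])-[290,205]+.5)*6).round().tolist())
E
```

```text
[ 0.52001399 -0.29297776  2.13459465] [[0.1, 0.1], [0.2, 0.6], [0.2, 0.4], [-0.0, 0.2], [0.1, 0.4], [0.9, -0.3], [-0.2, 0.6], [0.1, -0.3], [0.2, -0.9], [0.1, -0.7], [0.2, -0.5], [0.1, -0.8], [-0.1, -1.5], [-0.1, 1.2]]
0 [[246.0, 264.0], [384.0, 191.0]]
0.3 [[262.0, 234.0], [420.0, 199.0]]
0.4 [[269.0, 225.0], [431.0, 204.0]]
0.5 [[278.0, 217.0], [442.0, 209.0]]
0.6 [[287.0, 209.0], [452.0, 216.0]]
0.75 [[303.0, 199.0], [466.0, 227.0]]
```

```bash
python3 - <<'E'
from h import *
robot.move_ptp(at(.07,0,.15),ori(TH+np.pi))
robot.move_linear(at(.07,0,.078),.12)
print(robot.move_linear(at(.036,0,.078),.04,threshold=8)); st()
robot.move_linear(at(.07,0,.078),.15); robot.move_linear(at(.085,0,.15),.2)
robot.move_ptp(at(.135,0,.13),ori(TH+np.pi/2)); robot.gripper_to(.044);st()
robot.move_linear(at(.135,0,.058),.1); st()
pic("scene","cage",(280,205,410,305),6)
E
```

```text
True
13.72 [ 0.4987 -0.2595  0.0968] [-3.5  4.5 11.5] [-0.07  0.54  0.64  1.89 -0.43  0.85 -0.21]
16.74 [ 0.4478 -0.1789  0.149 ] [-0.7 -0.   0.7] [-0.56  0.46  1.09  2.06 -0.51  0.93 -1.77]
17.61 [ 0.448  -0.1791  0.0774] [-0.5 -0.2 -0.8] [-0.44  0.56  0.95  2.1  -0.65  0.8  -1.66]
```

View pics/cage.png

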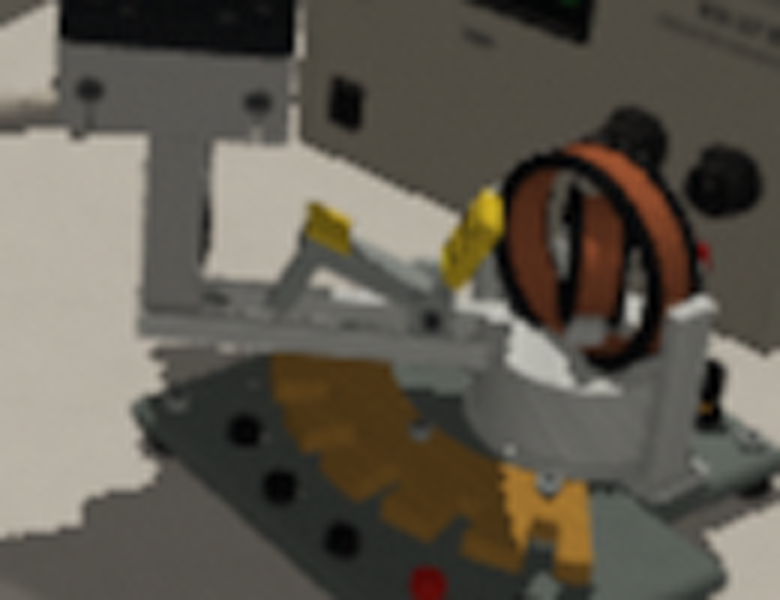

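The gripper straddles the handle. The pad at (330,225) puts the latch at about 0.4 rad, well above 0.2, so I'll swing now.

```bash
python3 - <<'E'
from h import *
op=robot.get_state()["opening"]; t=op/2-.011; print(op)
for a in np.linspace(0,1.12,9):
    if robot.move_linear(at(.135,a,.058,t),.08,frame=ori(TH+a+np.pi/2),threshold=15): print("hit",a); st(); break
st()
robot.move_linear(at(.135,1.12,.058,0),.1)
robot.move_linear(at(.135,1.12,.16,0),.2)
o=ori(TH+1.12+np.pi)
robot.move_ptp(at(.23,1.12,.24),o); robot.gripper_to(0); st()
pic("top","swung",(335,160,435,260),6); pic("scene","swung_s",(290,205,420,305),6)
E
```

```text
0.04399786576390084
21.01 [ 0.3871 -0.3187  0.0769] [ 0.  -0.9  0.1] [ 0.09  0.48  0.66  2.05 -0.43  0.74 -0.44]
24.1 [ 0.2915 -0.319   0.259 ] [ 0.3 -0.3 -0.3] [ 0.15  0.02  0.62  2.04 -0.01  1.09  0.89]
```

View pics/swung.png

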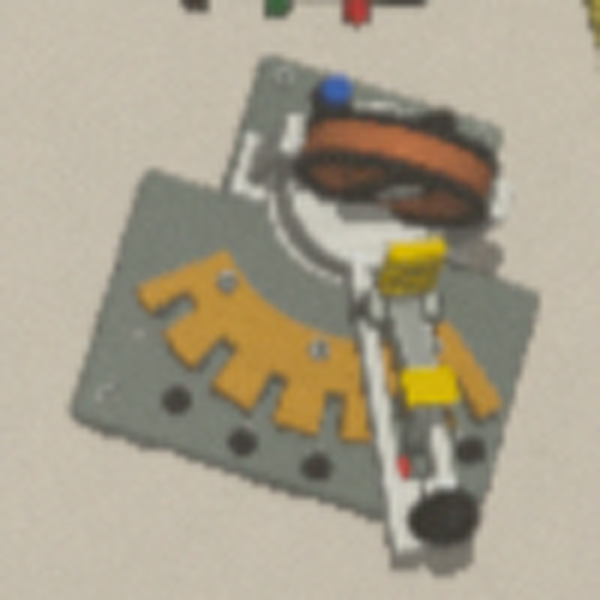

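View pics/swung_s.png

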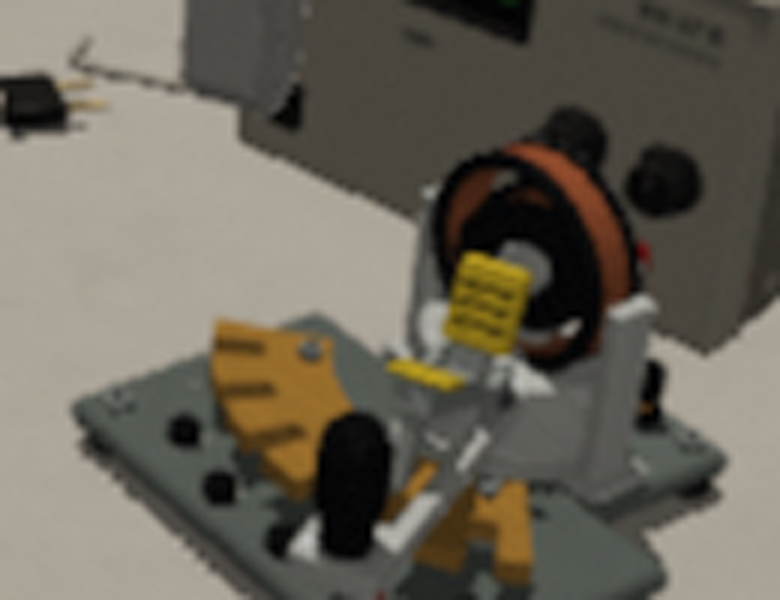

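Handle top is at (443,515) in the top view and the latch is still up. Red shows at the left edge of the fork at (404,467). I'll check the lever angle numerically.

```bash
python3 - <<'E'
from h import *
from fit import proj,T,S
for a in(0,1.06,1.09,1.12,1.15,1.18):
    L=[(.135,.094),(.135,.074)]
    q=[np.r_[P+r*u(TH+a),z] for r,z in L]
    print(a,((proj(T,q[:1])-[335,160]+.5)*6).round().tolist(),((proj(S,q[1:])-[290,205]+.5)*6).round().tolist())
E
```

```text
[ 0.52001399 -0.29297776  2.13459465] [[0.1, 0.1], [0.2, 0.6], [0.2, 0.4], [-0.0, 0.2], [0.1, 0.4], [0.9, -0.3], [-0.2, 0.6], [0.1, -0.3], [0.2, -0.9], [0.1, -0.7], [0.2, -0.5], [0.1, -0.8], [-0.1, -1.5], [-0.1, 1.2]]
0 [[109.0, 349.0]] [[118.0, 232.0]]
1.06 [[437.0, 517.0]] [[328.0, 465.0]]
1.09 [[448.0, 516.0]] [[340.0, 470.0]]
1.12 [[458.0, 516.0]] [[353.0, 475.0]]
1.15 [[469.0, 514.0]] [[366.0, 480.0]]
1.18 [[480.0, 513.0]] [[379.0, 485.0]]
```

The angle comes out around 1.10–1.12, inside the ±0.03 capture range. I'll press the pad; the height where it stops will show whether the nose went home.

```bash
python3 - <<'E'
from h import *
o=ori(TH+1.12+np.pi)
robot.move_ptp(at(.090,1.12,.13),o); st()
robot.move_linear(at(.090,1.12,.092),.1)
print(robot.move_linear(at(.090,1.12,.060),.025,threshold=10)); st()
robot.pause(.3); st()
E
```

```text
24.94 [ 0.4298 -0.3039  0.1497] [-0.3 -0.6 -0. ] [ 0.1   0.37  0.56  1.94 -0.25  0.89  0.9 ]
True
26.46 [ 0.4304 -0.3034  0.0845] [-4.4  2.2 17.6] [ 0.15  0.47  0.51  1.99 -0.33  0.76  0.96]
26.76 [ 0.4304 -0.3034  0.0846] [-2.7  1.3 15.2] [ 0.15  0.47  0.51  1.99 -0.33  0.76  0.96]
```

The tip stopped at z = 65.5 mm, which is pad height with the latch home (on top of the quadrant it would be about 72). I'll retreat and check.

```bash
python3 - <<'E'
from h import *
robot.move_linear(at(.090,1.12,.15),.15)
robot.move_linear(at(.23,1.12,.24),.25); st()
a=robot.grab_frame("top")[160:260,335:435,::-1]; b=robot.grab_frame("scene")[225:325,300:400,::-1]
cv2.imwrite("pics/end.png",cv2.resize(np.hstack([a,b]),(800,400),interpolation=cv2.INTER_CUBIC))
from fit import proj,T,S
for f in(0,.15):
    c,s=np.cos(f),np.sin(f)
    L=[(.050+.042*c-.008*s,.058+.042*s+.008*c),(.050-.040*s,.058+.04*c),(.135,.074)]
    q=[np.r_[P+r*u(TH+1.12),z] for r,z in L]
    print(f,((proj(T,q)-[335,160]+.5)*4).round().tolist(),((proj(S,q)-[200,225]+.5)*4).round().tolist())
E
```

```text
28.29 [ 0.2921 -0.3185  0.2583] [ 0.6  0.4 -1.3] [ 0.1   0.02  0.67  2.04 -0.01  1.09  0.89]
[ 0.52001399 -0.29297776  2.13459465] [[0.1, 0.1], [0.2, 0.6], [0.2, 0.4], [-0.0, 0.2], [0.1, 0.4], [0.9, -0.3], [-0.2, 0.6], [0.1, -0.3], [0.2, -0.9], [0.1, -0.7], [0.2, -0.5], [0.1, -0.8], [-0.1, -1.5], [-0.1, 1.2]]
0 [[280.0, 274.0], [285.0, 194.0], [295.0, 346.0]] [[635.0, 203.0], [680.0, 102.0], [595.0, 237.0]]
0.15 [[282.0, 269.0], [283.0, 184.0], [295.0, 346.0]] [[638.0, 190.0], [685.0, 97.0], [595.0, 237.0]]
```

View pics/end.png

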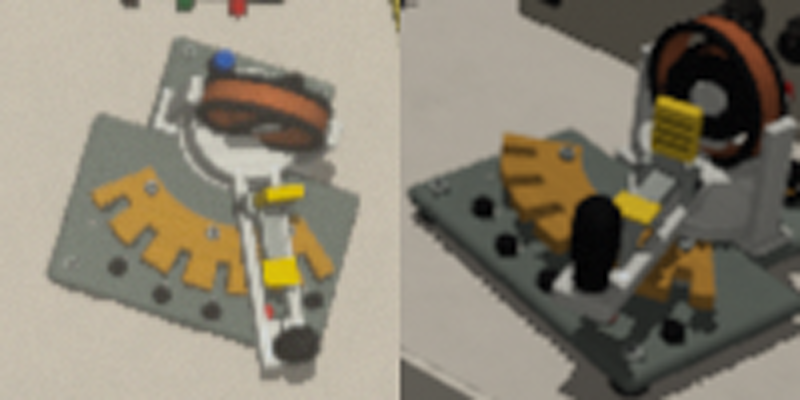

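The final picture shows the pad at (636,207) in scene. The prediction for a home latch is (635,203); standing on top of the quadrant would be (638,190). The lever covers the red screw's notch and nothing is touching the jig, so I'm handing in.

```bash
python3 -c "
from rig import robot
print(robot.sign_off())"
```

```text
the job is handed in; nothing more can be done
None
```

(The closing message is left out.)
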